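Pack up the rocking bench balance

ROBOT

A 6-joint arm with a two-finger parallel gripper is mounted at the origin on the work surface. World frame = base frame: x ahead of the robot, y to its left, z up, the work surface at z = 0. Lengths are in m, angles in rad, forces in N, time in s.
With the tool pointing down it reaches from about 0.35 to 0.875 m from the base axis. Payload 4.2 kg.
Tool frame: the origin (TCP) lies at the very end of the fingers, on their centre line; the grasp point (between the pads) lies behind it (bot.hold_point_z is the z of the grasp point in the tool frame, in m); z points along the fingers, y is the direction in which the jaws open and shut (so a half turn about z gives the same grasp; the last joint's range is limited). The gripper opens to 87 mm and grips with 3 to 60 N. Pads are 19 mm wide; open, the fingers measure 117 mm over their backs; the gripper's body (75 mm by 190 mm) begins 51 mm behind the grasp point.
Start: joints at [1.566, 0.385, 0.008, 0, -1.194, -0.259], TCP at [0.163, 0.603, 0.223] pointing down, gripper open.
Joint ranges: [-3.14, 3.14], [-1.21, 2.06], [-1.07, 1.41], [-3.16, 2.05], [-2.99, -0.16], [-3.1, 3.1]. Speed limits (rad/s): [2.79, 2.79, 3.14, 3.14, 3.14, 3.14].

INTERFACE

Orientations are given as a rotation vector (axis times angle).
In Python, from station import sensors, imaging, order, bot gives the robot as it stands.
- The arm moves only by the tool play_rows, never from a script. Its argument "deltas" is a list of rows, each an object of numbers: "dx", "dy", "dz": the shift along the world's x, y, z in cm; "ax", "ay", "az": the turn, a rotation vector about the world's x, y, z in units of 6 degrees (1.0 is 6 degrees). A call has 1 to 20 rows; each row shifts and turns the pose as measured when the row begins; what a row does not reach is not made up. A row lasts 1/8 s, in which the tool goes at most 62.5 mm and 10.7 degrees, less where a joint would pass 70% of its speed; a pose out of reach is approached as far as the arm can. A call with a gripper value outside its range is refused whole. "gripper" is the finger opening in cm, from 0 to 8.7, set as the call begins (left out, the last holds). The fingers move at their own pace and stop on an object; the grip force is fixed at half the most. Time passes only in rows, so rows that do not move let the fingers close. It gives the time, the measured TCP pose, the force and the opening at its end, in the units of the state.
- sensors.observe(): the state, without advancing time (a new reading comes with each control period).
- imaging.read_camera(name): name is "side" or "top" or "wrist"; returns a dict with "color" (480x640x3 uint8, red, green, blue), "range_z" (480x640 float32, m along the optical axis (not along the pixel's ray), 0 where there is no reading), "fovy" (degrees; the focal length in pixels is half the picture's height over the tangent of half this angle, whatever the lens; pixels are square), "cx", "cy" (the principal point, pixels), "xyz" and "rotation" of the camera in the world; the wrist camera has in their place "tool_from_camera" (4x4, takes a point from camera to tool coordinates, whose origin is the TCP and whose axes are the flange's). Camera axes: x right, y down, z forward; pixel columns grow to the right and rows downward; lengths in m; the calibration is good to about 2 mm. The wrist camera is an equidistant fisheye: a pixel r from the principal point sees the ray r / f radians off the axis. A picture is of the moment at which its call begins: read the wrist's pose just before it.
- order.hand_in(): hands the job in, once; it reports no verdict.
The state is a dict: "t": time; "joint_pos": joint angles; "joint_vel": joint speeds; "effort": joint torques, N m; "tcp_pos": TCP position; "orientation": TCP orientation; "wrist_force": force on the tool from outside, world axes, zero at the start; "ft_torque": the same for the moment, N m; "width": finger opening in m.
Only numpy, scipy, OpenCV 4.12 (cv2) and the standard library are available. Lean on these libraries where they do the work, as an engineer would, in place of code of your own. Each camera call takes 0.05 s, during which the arm holds its last target. There are 200 camera calls.

TASK

The bench balance has lost its front foot and rocks when its front arm is pressed; one packing shim already lies in the orange shoe under the arm. Slide further shims fully home in the shoe, one by one on top of it, until the gap under the foot stub is filled to within a couple of millimetres, then press firmly on the green pad of the arm to prove that it no longer rocks, and let go. Leave the bottle, weight, marker and clamp where they are.

Things in the scene. Friction and masses are not known exactly. Their poses are not given: they have to be found in the camera images.
- seat (a point): Bench point over which the centre of each shim lies when fully home. Its x points into the shoe, away from the robot (a shim slides in along +x, its length along x); z up. A home shim's rear end is at x = -60 mm. Filled means 24 mm of shims: the thick and two thin ones, in any order (1.5 mm of play remains, a fourth cannot go in). A shim let go on the stack 60 mm or more short of home tips backwards off it.
- shoe: Orange shoe fixed to the bench, axes as the seat's, origin 35 mm further along +x, under the stub. Side walls 22 mm high, 55 mm apart inside, from 20 mm before to 25 mm past the origin, their mouth flared 19 mm further out; back stop 25 mm past the origin. Home shims stick out 75 mm before the straight walls. No floor: shims lie on the bench.
- stub (a point): Centre of the underside of the balance's steel foot stub (32 mm across, rim bevelled 6 mm wide and 4 mm high), 25.5 mm above the bench, right over the shoe's origin, when level; it moves with the balance. The arm over it is 28 mm wide, its top 45 mm high; it starts 22 mm before the stub and runs back along the shoe's +x.
- press_pad (a point): Centre of the top face of the green pad (36 mm across) on the balance's front arm, right above the foot stub, 49 mm above the bench when the balance stands level; it moves with the balance.
- balance (a joint): Rocking angle of the cream bench balance about the line through its two side feet, 140 mm behind the stub (axis along the seat's y): 0 standing level on its other feet, growing as the front arm goes down (0.007 rad per mm at the stub). Its weight brings it back to 0 by itself; the pad tips down at about 2 to 4 N, and a firm test is 5 to 15 N.
- thick_shim: 120 x 50 mm flat plate (120 along its x), 12 mm thick, blue plastic, about 150 g; origin at the centre of its underside, z up when lying flat; the two ends are alike. Starts either in the shoe or on the bench beside it.
- thin_shim_a: 120 x 50 mm flat plate (120 along its x), 6 mm thick, yellow plastic, about 90 g; origin at the centre of its underside, z up when lying flat; the two ends are alike. Starts on the bench beside the shoe.
- thin_shim_b: 120 x 50 mm flat plate (120 along its x), 6 mm thick, yellow plastic, about 90 g; origin at the centre of its underside, z up when lying flat; the two ends are alike. Starts on the bench beside the shoe.
- thin_shim_d: 120 x 50 mm flat plate (120 along its x), 6 mm thick, yellow plastic, about 90 g; origin at the centre of its underside, z up when lying flat; the two ends are alike. Starts either in the shoe or on the bench beside it.
- saline: White bottle, 72 mm across, 170 mm high, bystander; origin under its centre.
- weight: Brass calibration weight, 56 mm across, 62 mm high, bystander; origin under its centre.
- marker: White and blue marker pen lying flat, 140 x 12 mm, 12 mm high, bystander; origin under its middle.
- clip: Dark steel tube clamp lying flat, 120 x 34 mm, 8 mm high, bystander; origin under its middle.
Mind the look-alikes: they are no part of the job. Leave any purple look-alike of the thin_shim_a alone.

How it is judged:
On the way, in this order (a step that is already met when the one before it is completed fails the run):
1. a second shim lies fully home in the shoe ((((x of thick_shim in the frame of seat between -0.01 and 0.01 m and y of thick_shim in the frame of seat between -0.006 and 0.006 m and height (world z) of thick_shim below 0.0205 m and angle between thick_shim's own z axis and vertical below 0.06 rad) and (x of thin_shim_a in the frame of seat between -0.01 and 0.01 m and y of thin_shim_a in the frame of seat between -0.006 and 0.006 m and height (world z) of thin_shim_a below 0.0205 m and angle between thin_shim_a's own z axis and vertical below 0.06 rad)) or ((x of thick_shim in the frame of seat between -0.01 and 0.01 m and y of thick_shim in the frame of seat between -0.006 and 0.006 m and height (world z) of thick_shim below 0.0205 m and angle between thick_shim's own z axis and vertical below 0.06 rad) and (x of thin_shim_b in the frame of seat between -0.01 and 0.01 m and y of thin_shim_b in the frame of seat between -0.006 and 0.006 m and height (world z) of thin_shim_b below 0.0205 m and angle between thin_shim_b's own z axis and vertical below 0.06 rad)) or ((x of thick_shim in the frame of seat between -0.01 and 0.01 m and y of thick_shim in the frame of seat between -0.006 and 0.006 m and height (world z) of thick_shim below 0.0205 m and angle between thick_shim's own z axis and vertical below 0.06 rad) and (x of thin_shim_d in the frame of seat between -0.01 and 0.01 m and y of thin_shim_d in the frame of seat between -0.006 and 0.006 m and height (world z) of thin_shim_d below 0.0205 m and angle between thin_shim_d's own z axis and vertical below 0.06 rad)) or ((x of thin_shim_a in the frame of seat between -0.01 and 0.01 m and y of thin_shim_a in the frame of seat between -0.006 and 0.006 m and height (world z) of thin_shim_a below 0.0205 m and angle between thin_shim_a's own z axis and vertical below 0.06 rad) and (x of thin_shim_b in the frame of seat between -0.01 and 0.01 m and y of thin_shim_b in the frame of seat between -0.006 and 0.006 m and height (world z) of thin_shim_b below 0.0205 m and angle between thin_shim_b's own z axis and vertical below 0.06 rad)) or ((x of thin_shim_a in the frame of seat between -0.01 and 0.01 m and y of thin_shim_a in the frame of seat between -0.006 and 0.006 m and height (world z) of thin_shim_a below 0.0205 m and angle between thin_shim_a's own z axis and vertical below 0.06 rad) and (x of thin_shim_d in the frame of seat between -0.01 and 0.01 m and y of thin_shim_d in the frame of seat between -0.006 and 0.006 m and height (world z) of thin_shim_d below 0.0205 m and angle between thin_shim_d's own z axis and vertical below 0.06 rad)) or ((x of thin_shim_b in the frame of seat between -0.01 and 0.01 m and y of thin_shim_b in the frame of seat between -0.006 and 0.006 m and height (world z) of thin_shim_b below 0.0205 m and angle between thin_shim_b's own z axis and vertical below 0.06 rad) and (x of thin_shim_d in the frame of seat between -0.01 and 0.01 m and y of thin_shim_d in the frame of seat between -0.006 and 0.006 m and height (world z) of thin_shim_d below 0.0205 m and angle between thin_shim_d's own z axis and vertical below 0.06 rad)))), for 0.2 s.
2. the thick shim and two thin ones lie fully home in the shoe ((((x of thick_shim in the frame of seat between -0.01 and 0.01 m and y of thick_shim in the frame of seat between -0.006 and 0.006 m and height (world z) of thick_shim below 0.0205 m and angle between thick_shim's own z axis and vertical below 0.06 rad) and (x of thin_shim_a in the frame of seat between -0.01 and 0.01 m and y of thin_shim_a in the frame of seat between -0.006 and 0.006 m and height (world z) of thin_shim_a below 0.0205 m and angle between thin_shim_a's own z axis and vertical below 0.06 rad) and (x of thin_shim_b in the frame of seat between -0.01 and 0.01 m and y of thin_shim_b in the frame of seat between -0.006 and 0.006 m and height (world z) of thin_shim_b below 0.0205 m and angle between thin_shim_b's own z axis and vertical below 0.06 rad)) or ((x of thick_shim in the frame of seat between -0.01 and 0.01 m and y of thick_shim in the frame of seat between -0.006 and 0.006 m and height (world z) of thick_shim below 0.0205 m and angle between thick_shim's own z axis and vertical below 0.06 rad) and (x of thin_shim_a in the frame of seat between -0.01 and 0.01 m and y of thin_shim_a in the frame of seat between -0.006 and 0.006 m and height (world z) of thin_shim_a below 0.0205 m and angle between thin_shim_a's own z axis and vertical below 0.06 rad) and (x of thin_shim_d in the frame of seat between -0.01 and 0.01 m and y of thin_shim_d in the frame of seat between -0.006 and 0.006 m and height (world z) of thin_shim_d below 0.0205 m and angle between thin_shim_d's own z axis and vertical below 0.06 rad)) or ((x of thick_shim in the frame of seat between -0.01 and 0.01 m and y of thick_shim in the frame of seat between -0.006 and 0.006 m and height (world z) of thick_shim below 0.0205 m and angle between thick_shim's own z axis and vertical below 0.06 rad) and (x of thin_shim_b in the frame of seat between -0.01 and 0.01 m and y of thin_shim_b in the frame of seat between -0.006 and 0.006 m and height (world z) of thin_shim_b below 0.0205 m and angle between thin_shim_b's own z axis and vertical below 0.06 rad) and (x of thin_shim_d in the frame of seat between -0.01 and 0.01 m and y of thin_shim_d in the frame of seat between -0.006 and 0.006 m and height (world z) of thin_shim_d below 0.0205 m and angle between thin_shim_d's own z axis and vertical below 0.06 rad)))), for 0.2 s.
3. the balance's arm is pressed at the green pad with more than 4 N and does not tip (contact force between the fingers and balance above 4 N and distance between the grasp point and press_pad below 0.08 m and value of joint balance below 0.02 rad), for 0.1 s.
At the end, for the whole second after the job is handed in: The thick shim and two of the thin ones lie stacked flat (within 0.06 rad) in the shoe, each within 10 mm of home along the shoe and 6 mm across; the balance stands level (under 0.02 rad), and the shims are released and at rest ((((x of thick_shim in the frame of seat between -0.01 and 0.01 m and y of thick_shim in the frame of seat between -0.006 and 0.006 m and height (world z) of thick_shim below 0.0205 m and angle between thick_shim's own z axis and vertical below 0.06 rad) and (x of thin_shim_a in the frame of seat between -0.01 and 0.01 m and y of thin_shim_a in the frame of seat between -0.006 and 0.006 m and height (world z) of thin_shim_a below 0.0205 m and angle between thin_shim_a's own z axis and vertical below 0.06 rad) and (x of thin_shim_b in the frame of seat between -0.01 and 0.01 m and y of thin_shim_b in the frame of seat between -0.006 and 0.006 m and height (world z) of thin_shim_b below 0.0205 m and angle between thin_shim_b's own z axis and vertical below 0.06 rad)) or ((x of thick_shim in the frame of seat between -0.01 and 0.01 m and y of thick_shim in the frame of seat between -0.006 and 0.006 m and height (world z) of thick_shim below 0.0205 m and angle between thick_shim's own z axis and vertical below 0.06 rad) and (x of thin_shim_a in the frame of seat between -0.01 and 0.01 m and y of thin_shim_a in the frame of seat between -0.006 and 0.006 m and height (world z) of thin_shim_a below 0.0205 m and angle between thin_shim_a's own z axis and vertical below 0.06 rad) and (x of thin_shim_d in the frame of seat between -0.01 and 0.01 m and y of thin_shim_d in the frame of seat between -0.006 and 0.006 m and height (world z) of thin_shim_d below 0.0205 m and angle between thin_shim_d's own z axis and vertical below 0.06 rad)) or ((x of thick_shim in the frame of seat between -0.01 and 0.01 m and y of thick_shim in the frame of seat between -0.006 and 0.006 m and height (world z) of thick_shim below 0.0205 m and angle between thick_shim's own z axis and vertical below 0.06 rad) and (x of thin_shim_b in the frame of seat between -0.01 and 0.01 m and y of thin_shim_b in the frame of seat between -0.006 and 0.006 m and height (world z) of thin_shim_b below 0.0205 m and angle between thin_shim_b's own z axis and vertical below 0.06 rad) and (x of thin_shim_d in the frame of seat between -0.01 and 0.01 m and y of thin_shim_d in the frame of seat between -0.006 and 0.006 m and height (world z) of thin_shim_d below 0.0205 m and angle between thin_shim_d's own z axis and vertical below 0.06 rad))) and value of joint balance below 0.02 rad and linear speed of each of thick_shim, thin_shim_a, thin_shim_b, thin_shim_d below 0.01 m/s and contact force between the fingers and thick_shim below 0.05 N and contact force between the fingers and thin_shim_a below 0.05 N and contact force between the fingers and thin_shim_b below 0.05 N and contact force between the fingers and thin_shim_d below 0.05 N); the robot touches nothing.
It fails at once if a bystander (bottle, weight, marker, clamp) is shifted more than 30 mm (distance of any of saline, weight, marker, clip from where it was at the start of the episode above 0.03 m).
It also fails if it takes over 72 s, if anything falls off the work surface, if the arm or the gripper's body presses on something with over 40 N, if the wrist force passes 120 N, or if a joint passes its speed limit or range.

## Working session

There is one attempt and no reset: what is moved stays moved. The work goes in short steps, Python scripts to look and compute and a tool call to move; the robot and the scene stay as the last step left them, time stands still between calls to the robot, and variables do not carry over. Pictures are saved under pics/ and viewed, about 8 in all and at most 12, crops included, and the job is handed in when it is done.

Besides the shell and the picture viewer there is one more tool, called after "Emit:" by a JSON object that holds its "op" and its "data", one argument or row to a line. play_rows: Moves the arm, as the interface text tells. Its arguments: {"type":"object","properties":{"deltas":{"type":"array","items":{"type":"object","properties":{"dx":{"type":"number"},"dy":{"type":"number"},"dz":{"type":"number"},"ax":{"type":"number"},"ay":{"type":"number"},"az":{"type":"number"}}}},"gripper":{"type":"number"}},"required":["deltas"]}

```bash
mkdir -p pics; ls
cat > h.py <<'E'
import numpy as np, cv2
from station import sensors, imaging, order, bot
from scipy.spatial.transform import Rotation as R
def cam(name):
    s=sensors.observe(); c=imaging.read_camera(name); c['s']=s; return c
def world(c):
    d=c['range_z'].astype(float); h,w=d.shape; f=h/2/np.tan(np.radians(c['fovy'])/2)
    u,v=np.meshgrid(np.arange(w),np.arange(h)); x=(u-c['cx'])/f; y=(v-c['cy'])/f
    if 'tool_from_camera' in c:
        r=np.hypot(x,y)+1e-9; k=np.tan(np.minimum(r,1.5))/r; x=x*k; y=y*k
    P=np.stack([x*d,y*d,d],-1)
    if 'tool_from_camera' in c:
        T=np.array(c['tool_from_camera']); P=P@T[:3,:3].T+T[:3,3]
        P=P@R.from_rotvec(c['s']['orientation']).as_matrix().T+np.array(c['s']['tcp_pos'])
    else:
        Rm=np.array(c['rotation']); 
        P=P@Rm.T+np.array(c['xyz'])
    P[d==0]=np.nan
    return P
def save(c,n,crop=None,z=1):
    im=c['color'][:,:,::-1]
    if crop: u0,v0,u1,v1=crop; im=im[v0:v1,u0:u1]
    cv2.imwrite('pics/'+n,cv2.resize(im,None,fx=z,fy=z,interpolation=cv2.INTER_CUBIC))
E
python3 - <<'E'
from h import *
import pickle
s=sensors.observe(); print(s, bot.hold_point_z)
a=cam('top'); b=cam('side'); pickle.dump((a,b),open('0.pkl','wb'))
print(a['fovy'],a['xyz'],a['rotation'],b['xyz'],b['rotation'])
save(a,'top0.png'); save(b,'side0.png')
E
```

```text
pics
{'t': 0.0, 'joint_pos': array([ 1.56557662e+00,  3.85542505e-01,  6.61167355e-03, -4.72486726e-04,
       -1.19399096e+00, -2.58582759e-01]), 'joint_vel': array([-5.04186387e-04, -3.33874538e-04,  1.14480171e-04, -3.71292746e-04,
        1.25773163e-04,  8.60174843e-05]), 'effort': array([-1.63915080e-03, -3.90668285e+01,  1.87403512e+01,  4.21963826e+00,
        1.09082865e-02, -2.03741201e-04]), 'tcp_pos': array([0.16281395, 0.60279423, 0.22146648]), 'orientation': array([ 3.11212251e+00, -4.13166083e-01, -2.62296670e-04]), 'wrist_force': array([-0.19316576, -0.27398736,  0.0601429 ]), 'ft_torque': array([-0.04065652, -0.01085591, -0.01472466]), 'width': 0.08676231417228963} -0.0187
49.1523611775668 [0.34446037 0.12754501 1.09690656] [-2.11937791  2.13531945 -0.17908207] [ 0.04369442 -0.957304    0.88429288] [-2.13820488  0.45481326 -0.22704309]
```

View pics/top0.png

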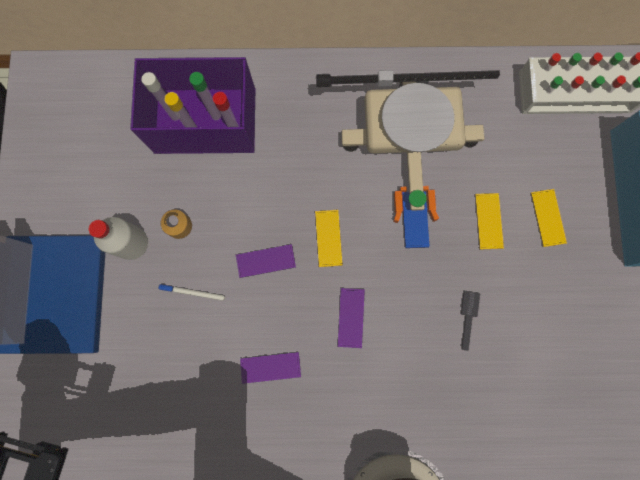

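View pics/side0.png

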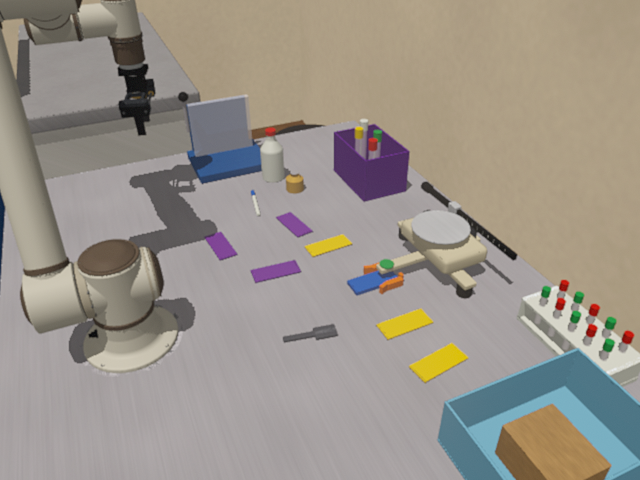

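Top view: the thick (blue) shim is in the shoe at (416,225), the pad at (417,198). The yellow thin shims are at (329,238), (489,221) and (548,218). The purple look-alikes at (266,261), (351,317) and (270,367) are to be left alone, as are the marker (191,292), clamp (469,320), weight and bottle.

```bash
python3 - <<'E'
s=open('h.py').read().replace("Rm=np.array(c['rotation']); ","Rm=R.from_rotvec(c['rotation']).as_matrix()")
s+='''
def rects(c,P,lo,hi,amin=40):
    hsv=cv2.cvtColor(c['color'],cv2.COLOR_RGB2HSV); m=cv2.inRange(hsv,lo,hi)
    n,L,st,ce=cv2.connectedComponentsWithStats(m)
    for i in range(1,n):
        if st[i,4]<amin: continue
        Q=P[L==i]; Q=Q[np.isfinite(Q[:,0])]
        z=np.median(Q[:,2])
        r=cv2.minAreaRect((Q[abs(Q[:,2]-z)<.008][:,:2]*1000).astype(np.float32))
        print('  px',ce[i].round(0),'n',st[i,4],'z',(z*1000).round(1),'ctr',np.round(r[0],1),'size',np.round(r[1],1),'ang',round(r[2],1))
'''
open('h.py','w').write(s)
E
python3 - <<'E'
from h import *
import pickle
a,b=pickle.load(open('0.pkl','rb'))
for c in (a,b):
    P=world(c); print('cam')
    for n,lo,hi in [('yellow',(22,150,120),(30,255,255)),('blue',(108,170,100),(118,255,255)),('orange',(4,200,120),(14,255,255)),('green',(60,150,60),(80,255,255))]:
        print(n); rects(c,P,lo,hi)
P=world(a); print(P[300,400],P[320,469])
E
```

```text
cam
yellow
  px [172. 101.] n 189 z 179.3 ctr [769.5 421.1] size [25.9 24.3] ang 23.2
  px [548. 218.] n 1291 z 5.1 ctr [ 574.8 -336.6] size [119.8  52.2] ang 8.8
  px [489. 221.] n 1287 z 5.3 ctr [ 568.6 -210.7] size [119.4  50.9] ang 1.9
  px [328. 238.] n 1291 z 5.7 ctr [534.5 130.5] size [119.5  48.9] ang 3.7
blue
  px [416. 229.] n 556 z 11.4 ctr [551.8 -53.3] size [76.5 46.6] ang 1.9
orange
  px [399. 203.] n 161 z 21.7 ctr [605.  -16.3] size [19.1 73.6] ang 76.8
  px [432. 203.] n 136 z 21.4 ctr [601.1 -87.6] size [58.8 13.5] ang 5.6
green
  px [196.  79.] n 130 z 179.9 ctr [809.9 376.2] size [22.3 23.4] ang 48.1
  px [417. 199.] n 107 z 48.5 ctr [607.6 -53.7] size [29.  29.2] ang 52.1
cam
yellow
  px [358. 132.] n 84 z 168.6 ctr [769.4 420.4] size [38.5 21.7] ang 64.5
  px [328. 245.] n 493 z 3.8 ctr [534.5 127.8] size [119.7  57.5] ang 3.5
  px [404. 323.] n 847 z 4.4 ctr [ 568.8 -211.1] size [120.2  58.4] ang 3.1
  px [438. 362.] n 1071 z 4.5 ctr [ 576.  -337.8] size [123.8  54.8] ang 9.0
blue
orange
green
  px [546. 291.] n 64 z 105.8 ctr [ 833.3 -336.8] size [19.4 12.8] ang 44.1
  px [578. 297.] n 73 z 106.0 ctr [ 883.1 -380. ] size [19.2 13.7] ang 35.1
  px [575. 316.] n 80 z 106.0 ctr [ 834.3 -420.5] size [21.7 13.5] ang 31.9
  px [610. 323.] n 89 z 105.6 ctr [ 882.5 -463.8] size [20.9 14.4] ang 22.7
  px [608. 345.] n 91 z 106.4 ctr [ 833.7 -504.3] size [20.3 13.5] ang 41.7
[ 0.40290865 -0.01752213 -0.0008766 ] [ 0.36073756 -0.15605791  0.00817984]
```

Emit:
{"op": "play_rows", "data": {
  "deltas": [
    {"dx": 2.7,"dy": -4,"az": 0.3},
    {"dx": 2.7,"dy": -4,"az": 0.3},
    {"dx": 2.7,"dy": -4,"az": 0.3},
    {"dx": 2.7,"dy": -4,"az": 0.3},
    {"dx": 2.7,"dy": -4,"az": 0.3},
    {"dx": 2.7,"dy": -4,"az": 0.3},
    {"dx": 2.7,"dy": -4,"az": 0.3},
    {"dx": 2.7,"dy": -4,"az": 0.3},
    {"dx": 2.7,"dy": -4,"az": 0.3},
    {"dx": 2.7,"dy": -4,"az": 0.3},
    {"dx": 2.7,"dy": -4,"az": 0.1},
    {"dx": 2.7,"dy": -3.5},
    {},
    {}
  ],
  "gripper": 8.7
}}

```text
schema error: expected keys dx, dy, dz, ax, ay, az
```

```bash
cat >> h.py <<'E'
def yaw(s):
    M=R.from_rotvec(s['orientation']).as_matrix(); return np.degrees(np.arctan2(M[1,0],M[0,0])), M[:,2]
E
python3 - <<'E'
from h import *
c=cam('wrist'); s=c['s']; print(s['tcp_pos'],yaw(s),s['joint_pos'])
P=world(c)
for n,lo,hi in [('yellow',(22,150,120),(30,255,255)),('blue',(108,170,100),(118,255,255)),('orange',(4,200,120),(14,255,255)),('green',(60,150,60),(80,255,255))]:
    print(n); rects(c,P,lo,hi,100)
save(c,'w1.png')
E
```

```text
[0.16281842 0.60286649 0.22156659] (np.float64(-15.122987645645571), array([-4.12695053e-04, -1.91949191e-03, -9.99998073e-01])) [ 1.56558846e+00  3.85489892e-01  6.77141328e-03 -4.33074067e-04
 -1.19399950e+00 -2.58578424e-01]
yellow
blue
  px [132.  12.] n 268 z 30.3 ctr [421.5 728.4] size [37.2 20.3] ang 0.4
  px [156.  10.] n 101 z 30.3 ctr [412.  700.8] size [28.1 14.8] ang 36.6
  px [174.  13.] n 199 z 30.4 ctr [399.2 686.5] size [26.1 29.5] ang 77.3
  px [232.  36.] n 1702 z 30.5 ctr [351.8 635.7] size [66.8 80.9] ang 88.4
  px [139.  46.] n 337 z 30.4 ctr [380.8 727.9] size [41.4 23.2] ang 2.8
  px [175.  39.] n 238 z 30.5 ctr [371.9 689.1] size [33.4 17.9] ang 66.8
  px [243.  74.] n 128 z 30.5 ctr [313.  635.5] size [15.8 23.5] ang 16.7
  px [123. 122.] n 202 z 30.4 ctr [308.9 767.6] size [28.7 25.2] ang 54.9
orange
green
```

View pics/w1.png

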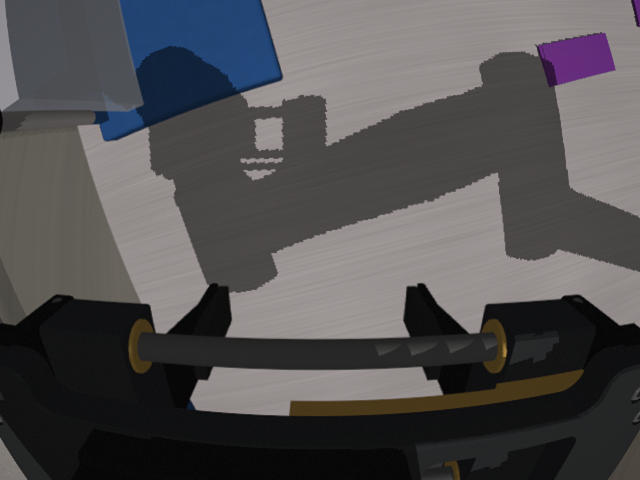

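The picture shows nothing of use, since the move was refused: every row needs all the keys. Repeating it with full rows.

Emit:
{"op": "play_rows", "data": {
  "deltas": [
    {"dx": 2.7,"dy": -4,"dz": 0,"ax": 0,"ay": 0,"az": 0.3},
    {"dx": 2.7,"dy": -4,"dz": 0,"ax": 0,"ay": 0,"az": 0.3},
    {"dx": 2.7,"dy": -4,"dz": 0,"ax": 0,"ay": 0,"az": 0.3},
    {"dx": 2.7,"dy": -4,"dz": 0,"ax": 0,"ay": 0,"az": 0.3},
    {"dx": 2.7,"dy": -4,"dz": 0,"ax": 0,"ay": 0,"az": 0.3},
    {"dx": 2.7,"dy": -4,"dz": 0,"ax": 0,"ay": 0,"az": 0.3},
    {"dx": 2.7,"dy": -4,"dz": 0,"ax": 0,"ay": 0,"az": 0.3},
    {"dx": 2.7,"dy": -4,"dz": 0,"ax": 0,"ay": 0,"az": 0.3},
    {"dx": 2.7,"dy": -4,"dz": 0,"ax": 0,"ay": 0,"az": 0.3},
    {"dx": 2.7,"dy": -4,"dz": 0,"ax": 0,"ay": 0,"az": 0.3},
    {"dx": 2.7,"dy": -4,"dz": 0,"ax": 0,"ay": 0,"az": 0.1},
    {"dx": 2.7,"dy": -3.5,"dz": 0,"ax": 0,"ay": 0,"az": 0},
    {"dx": 0,"dy": 0,"dz": 0,"ax": 0,"ay": 0,"az": 0}
  ],
  "gripper": 8.7
}}

```text
t: 1.78
tcp_pos: [0.4924, 0.1104, 0.2179]
orientation: [3.134, 0.116, -0.002]
wrist_force: [0.2, 1.1, 0.4]
width: 0.0868
```

Run:
```python
from h import *
c=cam('wrist'); s=c['s']; print(s['t'],s['tcp_pos'],yaw(s),s['joint_pos'])
P=world(c)
for n,lo,hi in [('yellow',(22,150,120),(30,255,255)),('blue',(108,170,100),(118,255,255)),('orange',(4,200,120),(14,255,255)),('green',(60,150,60),(80,255,255))]:
    print(n); rects(c,P,lo,hi,100)
save(c,'w2.png')
```

```text
1.775 [0.49244922 0.11044627 0.21786036] (np.float64(4.234202452410314), array([-9.67774464e-04, -5.91644792e-03, -9.99982029e-01])) [ 0.54572093  0.18455542 -0.28887506  0.00510754 -1.10126921  1.09666039]
yellow
  px [297. 118.] n 585 z 6.4 ctr [582.8 135.2] size [21.3 28.9] ang 3.6
  px [583. 172.] n 2711 z 6.8 ctr [ 568.4 -214.6] size [121.1  55.5] ang 1.4
  px [294. 140.] n 247 z 6.7 ctr [560.8 137.4] size [ 8.2 36.6] ang 3.7
  px [636. 190.] n 551 z 6.8 ctr [ 572.2 -325. ] size [120.2  26.5] ang 11.2
  px [300. 188.] n 3497 z 6.7 ctr [512.  127.3] size [79.  50.3] ang 4.4
blue
  px [475. 168.] n 2923 z 12.8 ctr [561.5 -55.6] size [98.1 49.8] ang 0.7
orange
  px [455. 114.] n 834 z 22.6 ctr [604.8 -17.9] size [23.7 75.8] ang 75.4
  px [515. 127.] n 481 z 22.7 ctr [605.  -89.5] size [72.2 15.8] ang 6.1
green
  px [497. 116.] n 893 z 49.7 ctr [607.5 -54.3] size [33.  34.9] ang 9.4
```

View pics/w2.png

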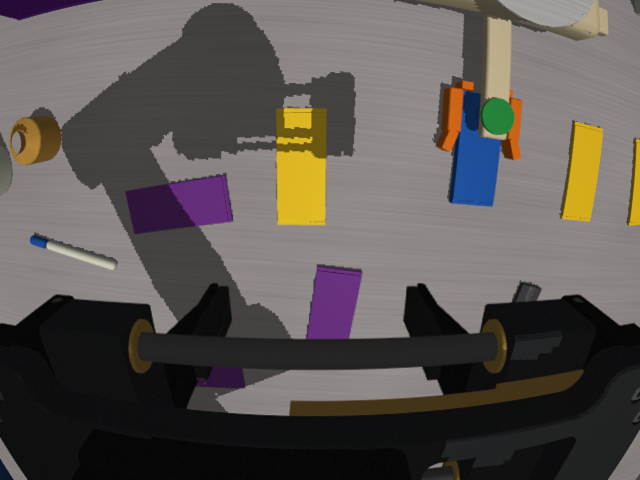

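Wrist view: the first thin shim (300,165) lies just ahead and clear, with the shoe at (480,130). Going down onto its rear end.

Emit:
{"op": "play_rows", "data": {
  "deltas": [
    {"dx": -0.1,"dy": 0.8,"dz": -4,"ax": 0.06,"ay": 0,"az": 0},
    {"dx": -0.1,"dy": 0.8,"dz": -4,"ax": 0,"ay": 0,"az": 0},
    {"dx": 0,"dy": 0,"dz": -4,"ax": 0,"ay": 0,"az": -0.05},
    {"dx": 0,"dy": 0,"dz": -4,"ax": 0,"ay": 0,"az": 0},
    {"dx": 0,"dy": 0,"dz": -2,"ax": 0,"ay": 0,"az": 0},
    {"dx": 0,"dy": 0,"dz": 0,"ax": 0,"ay": 0,"az": 0},
    {"dx": 0,"dy": 0,"dz": 0,"ax": 0,"ay": 0,"az": 0}
  ]
}}

```text
t: 2.7
tcp_pos: [0.4871, 0.1335, 0.0353]
orientation: [-3.136, -0.124, -0.005]
wrist_force: [0.5, -0.4, 0.4]
width: 0.0869
```

Run:
```python
from h import *
s=sensors.observe(); print(s['t'],s['tcp_pos'],yaw(s),s['joint_vel'],s['wrist_force'])
```

```text
2.7 [0.48709215 0.13354452 0.03527103] (np.float64(4.534372939382386), array([ 0.00314396,  0.00369104, -0.99998825])) [ 0.01166138 -0.00137148 -0.00403781 -0.00245372 -0.00181483  0.00017681] [ 0.5021402  -0.39484324  0.39431942]
```

Emit:
{"op": "play_rows", "data": {
  "deltas": [
    {"dx": 0.2,"dy": -0.7,"dz": -1.0,"ax": 0,"ay": 0,"az": -0.1},
    {"dx": 0,"dy": 0,"dz": 0,"ax": 0,"ay": 0,"az": 0},
    {"dx": 0,"dy": 0,"dz": 0,"ax": 0,"ay": 0,"az": 0}
  ]
}}

```text
t: 3.08
tcp_pos: [0.4905, 0.1271, 0.027]
orientation: [-3.134, -0.107, -0.012]
wrist_force: [-0.2, -0.3, 0.2]
width: 0.0868
```

Run:
```python
from h import *
s=sensors.observe(); print(s['t'],s['tcp_pos'],yaw(s),s['joint_vel'],s['wrist_force'])
```

```text
3.075 [0.49049241 0.12711643 0.0269629 ] (np.float64(3.9247754837508184), array([ 0.00745518,  0.00622502, -0.99995283])) [-4.66345641e-03  1.03176755e-03 -5.09239555e-03 -4.81678010e-03
 -5.34031322e-04 -1.88380351e-05] [-0.22724747 -0.26645472  0.15260783]
```

Emit:
{"op": "play_rows", "data": {
  "deltas": [
    {"dx": 0,"dy": 0,"dz": -1.4,"ax": -0.06,"ay": 0.07,"az": 0},
    {"dx": 0,"dy": 0,"dz": -0.7,"ax": 0,"ay": 0,"az": 0},
    {"dx": 0,"dy": 0,"dz": 0,"ax": 0,"ay": 0,"az": 0},
    {"dx": 0,"dy": 0,"dz": 0,"ax": 0,"ay": 0,"az": 0}
  ]
}}

```text
t: 3.58
tcp_pos: [0.4905, 0.127, 0.0044]
orientation: [3.139, 0.107, -0.001]
wrist_force: [0.4, -0.5, -0.2]
width: 0.0871
```

Run:
```python
from h import *
s=sensors.observe(); print(s['t'],s['tcp_pos'],yaw(s),s['wrist_force'])
```

```text
3.575 [0.49050096 0.12698702 0.00435815] (np.float64(3.9081030775578243), array([-6.02031379e-04, -6.19545680e-04, -9.99999627e-01])) [ 0.41865776 -0.50214587 -0.18649311]
```

Emit:
{"op": "play_rows", "data": {
  "deltas": [
    {"dx": 0,"dy": 0,"dz": -0.2,"ax": 0,"ay": 0,"az": 0},
    {"dx": 0,"dy": 0,"dz": 0,"ax": 0,"ay": 0,"az": 0}
  ]
}}

```text
t: 3.82
tcp_pos: [0.4907, 0.1271, 0.0025]
orientation: [3.139, 0.107, -0.0]
wrist_force: [0.9, -0.7, -0.5]
width: 0.087
```

Emit:
{"op": "play_rows", "data": {
  "deltas": [
    {"dx": 0,"dy": 0,"dz": 0,"ax": 0,"ay": 0,"az": 0},
    {"dx": 0,"dy": 0,"dz": 0,"ax": 0,"ay": 0,"az": 0},
    {"dx": 0,"dy": 0,"dz": 0,"ax": 0,"ay": 0,"az": 0},
    {"dx": 0,"dy": 0,"dz": 0,"ax": 0,"ay": 0,"az": 0},
    {"dx": 0,"dy": 0,"dz": 0,"ax": 0,"ay": 0,"az": 0},
    {"dx": 0,"dy": 0,"dz": 0,"ax": 0,"ay": 0,"az": 0}
  ],
  "gripper": 4.4
}}

```text
t: 4.58
tcp_pos: [0.4908, 0.1272, 0.0029]
orientation: [-3.14, -0.107, -0.001]
wrist_force: [1.1, 0.9, -0.4]
width: 0.049
```

Run:
```python
from h import *
s=sensors.observe(); print(s['t'],s['tcp_pos'],yaw(s),s['wrist_force'],s['width'])
c=cam('top');rects(c,world(c),(22,150,120),(30,255,255),200)
```

```text
4.575 [0.49082553 0.1271569  0.00289504] (np.float64(3.9132670164492334), array([ 5.90887398e-04,  7.89129991e-05, -9.99999822e-01])) [ 1.06977296  0.92086384 -0.42722943] 0.04901675627114546
  px [173. 101.] n 206 z 179.3 ctr [769.7 420.6] size [25.  24.8] ang 14.6
  px [548. 218.] n 1293 z 5.2 ctr [ 575.  -336.9] size [119.4  51.6] ang 8.6
  px [489. 221.] n 1285 z 5.3 ctr [ 568.8 -210.5] size [120.   51.2] ang 2.0
```

Emit:
{"op": "play_rows", "data": {
  "deltas": [
    {"dx": 0,"dy": 0,"dz": 2,"ax": 0,"ay": 0,"az": 0},
    {"dx": 0,"dy": 0,"dz": 4,"ax": 0,"ay": 0,"az": 0},
    {"dx": -1,"dy": -3,"dz": 3,"ax": 0,"ay": 0,"az": 0},
    {"dx": -1,"dy": -3,"dz": 2,"ax": 0,"ay": 0,"az": -0.1},
    {"dx": -1,"dy": -3,"dz": 0,"ax": 0,"ay": 0,"az": -0.1},
    {"dx": -1,"dy": -3,"dz": 0,"ax": 0,"ay": 0,"az": -0.1},
    {"dx": -1,"dy": -3,"dz": 0,"ax": 0,"ay": 0,"az": 0},
    {"dx": -1,"dy": -2.5,"dz": 0,"ax": 0,"ay": 0,"az": 0},
    {"dx": 0,"dy": 0,"dz": 0,"ax": 0,"ay": 0,"az": 0},
    {"dx": 0,"dy": 0,"dz": 0,"ax": 0,"ay": 0,"az": 0}
  ]
}}

```text
t: 5.88
tcp_pos: [0.4264, -0.0528, 0.1149]
orientation: [3.14, 0.056, -0.003]
wrist_force: [-0.2, 0.4, -1.0]
width: 0.049
```

```bash
cat >> h.py <<'E'
C=[('yellow',(22,150,120),(30,255,255)),('blue',(108,170,100),(118,255,255)),('orange',(4,200,120),(14,255,255)),('green',(60,150,60),(80,255,255))]
def allr(c,a=150):
    P=world(c)
    for n,lo,hi in C: print(n); rects(c,P,lo,hi,a)
E
python3 - <<'E'
from h import *
c=cam('wrist'); s=c['s']; print(s['t'],s['tcp_pos'],yaw(s),s['wrist_force'],s['width'])
allr(c); save(c,'w3.png'); print('top'); allr(cam('top'))
E
```

```text
5.875 [ 0.42644753 -0.05276373  0.11485865] (np.float64(2.057161179490304), array([-2.02752188e-03, -6.89827634e-04, -9.99997707e-01])) [-0.15373944  0.40668393 -0.96480483] 0.04902451547387804
yellow
  px [522.  77.] n 7215 z 6.6 ctr [ 569.4 -214.7] size [122.5  55.3] ang 1.1
  px [625.  96.] n 3496 z 6.7 ctr [ 575.1 -337.7] size [121.9  52.2] ang 7.4
  px [343. 125.] n 6291 z 117.5 ctr [507.5 -58.1] size [45.6 36.8] ang 2.5
  px [337. 247.] n 1199 z 118.3 ctr [456.9 -61.1] size [31.9  8.7] ang 0.6
  px [304. 303.] n 817 z 118.7 ctr [428.6 -46.9] size [ 8.1 36.6] ang 1.3
  px [310. 329.] n 1074 z 118.4 ctr [414.2 -53.2] size [10.3 49.9] ang 1.0
blue
  px [332.  41.] n 4065 z 12.6 ctr [574.2 -55.6] size [62.9 49.3] ang 1.7
orange
  px [275.  20.] n 807 z 22.5 ctr [583.5 -19.3] size [15.5 35.5] ang 83.3
  px [382.  22.] n 816 z 22.5 ctr [585.9 -91.6] size [36.3 15.3] ang 9.6
green
top
yellow
  px [173. 101.] n 212 z 179.1 ctr [769.7 421.2] size [26.8 22.8] ang 42.4
  px [548. 218.] n 1297 z 5.2 ctr [ 575.3 -336.6] size [120.2  52.4] ang 8.4
  px [489. 211.] n 790 z 5.4 ctr [ 584.8 -210.6] size [87.8 51. ] ang 2.7
  px [427. 236.] n 215 z 115.9 ctr [517.  -57.1] size [25.6 33. ] ang 3.6
blue
  px [416. 218.] n 286 z 11.9 ctr [574.2 -53.5] size [48.6 38.2] ang 82.6
orange
  px [398. 203.] n 168 z 21.7 ctr [604.2 -16.3] size [19.1 73.4] ang 78.7
green
```

View pics/w3.png

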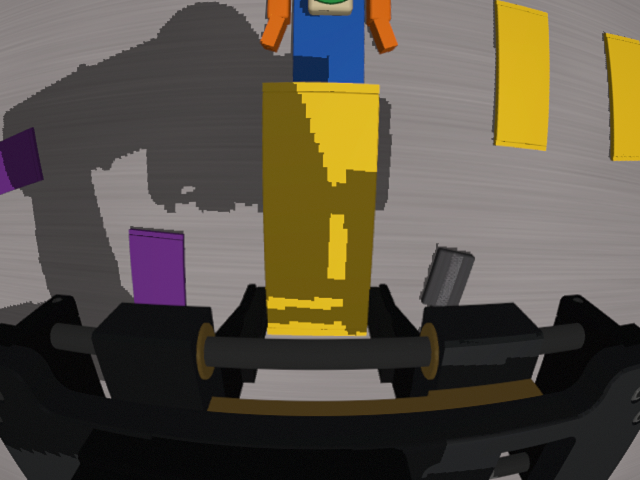

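Wrist view: the held yellow shim is straight, front end at (320,85). The blue shim and the orange walls are ahead of it, at (330,40). Now I'll fit the centrelines.

```bash
cat >> h.py <<'E'
def line(P,m,xlo,xhi,n=''):
    """edges vs x -> centreline y(x) in mm"""
    Q=P[m]; Q=Q[np.isfinite(Q[:,0])]*1000; X=[];Y=[];W=[]
    for x in np.arange(xlo,xhi,2):
        q=Q[abs(Q[:,0]-x)<1.5]
        if len(q)<8: continue
        a,b=np.percentile(q[:,1],[1,99]); X.append(x);Y.append((a+b)/2);W.append(b-a)
    p=np.polyfit(X,Y,1); print(n,'yaw',np.degrees(np.arctan(p[0])).round(2),'y@x',np.mean(X).round(1),np.mean(Y).round(1),'w',np.median(W).round(1),'xr',np.percentile(Q[:,0],[.5,99.5]).round(1),'z',np.median(Q[:,2]).round(1)); return p
E
python3 - <<'E'
from h import *
c=cam('wrist'); P=world(c); hsv=cv2.cvtColor(c['color'],cv2.COLOR_RGB2HSV)
y=(cv2.inRange(hsv,(18,120,40),(32,255,255))>0)
held=y&(P[...,2]>.1)&(P[...,2]<.13); b=(cv2.inRange(hsv,(105,120,30),(120,255,255))>0)&(abs(P[...,2]-.0125)<.004)&(abs(P[...,1]+.055)<.05)
ph=line(P,held,440,520,'held'); pb=line(P,b,550,585,'blue')
for x in (470,572): print(x,np.polyval(ph,x),np.polyval(pb,x))
o=(cv2.inRange(hsv,(2,150,60),(16,255,255))>0)&(abs(P[...,2]-.022)<.005)&(P[...,0]<.65)
for sgn,n in((1,'L'),(-1,'R')):
    Q=P[o&((P[...,1]+.055)*sgn>0)]*1000
    for x in (578,584,588,592): 
        q=Q[abs(Q[:,0]-x)<2]; 
        if len(q): print(n,x,q[:,1].min().round(1),q[:,1].max().round(1))
E
```

```text
held yaw 1.22 y@x 479.0 -51.5 w 48.3 xr [410.7 529.2] z 117.9
blue yaw 1.24 y@x 567.0 -55.9 w 48.9 xr [543.1 604.1] z 12.6
470 -51.717165121362804 -58.044691090253124
572 -49.53822421506733 -55.83026068328289
L 578 -23.5 -11.3
L 584 -25.3 -13.7
L 588 -27.8 -13.3
L 592 -27.8 -13.2
R 578 -100.4 -88.7
R 584 -98.4 -86.3
R 588 -96.8 -82.8
R 592 -96.8 -82.5
```

Emit:
{"op": "play_rows", "data": {
  "deltas": [
    {"dx": 0,"dy": -0.5,"dz": -3,"ax": 0,"ay": -0.02,"az": 0},
    {"dx": 0,"dy": 0,"dz": -3,"ax": 0,"ay": 0,"az": 0},
    {"dx": 0,"dy": 0,"dz": -2,"ax": 0,"ay": 0,"az": 0},
    {"dx": 0,"dy": 0,"dz": 0,"ax": 0,"ay": 0,"az": 0},
    {"dx": 0,"dy": 0,"dz": 0,"ax": 0,"ay": 0,"az": 0}
  ]
}}

```text
t: 6.65
tcp_pos: [0.4302, -0.0544, 0.0339]
orientation: [3.141, 0.068, 0.008]
wrist_force: [0.1, -0.6, -0.4]
width: 0.049
```

```bash
cat >> h.py <<'E'
def rel(zh,ub=600):
    c=cam('wrist'); s=c['s']; print(s['t'],s['tcp_pos'].round(4),np.round(yaw(s)[0],2),yaw(s)[1].round(4),s['wrist_force'].round(1),s['width'])
    P=world(c); hsv=cv2.cvtColor(c['color'],cv2.COLOR_RGB2HSV)
    near=(abs(P[...,1]+.055)<.045)
    y=(cv2.inRange(hsv,(18,120,30),(32,255,255))>0)&near&(abs(P[...,2]-zh)<.012)
    b=(cv2.inRange(hsv,(105,120,20),(120,255,255))>0)&near&(abs(P[...,2]-.0125)<.004)
    Q=P[y][:,0]*1000; x1=np.nanpercentile(Q,99)
    ph=line(P,y,x1-85,x1-4,'held')
    try: pb=line(P,b,x1+5,ub,'blue'); 
    except Exception as e: pb=None
    if pb is not None:
        for x in (x1-50,x1,600): print(x.__round__(1),np.polyval(ph,x).round(2),np.polyval(pb,x).round(2))
    o=(cv2.inRange(hsv,(2,150,40),(16,255,255))>0)&(abs(P[...,2]-.022)<.005)&(P[...,0]<.65)
    for x in (588,592,600,606):
        q=P[o]*1000; q=q[abs(q[:,0]-x)<2]; l=q[q[:,1]>-55,1]; r=q[q[:,1]<-55,1]
        if len(l) and len(r): print('wall',x,l.min().round(1),r.max().round(1),'mid',((l.min()+r.max())/2).round(1))
    return c,P
E
python3 - <<'E'
from h import *
rel(.037)
E
```

```text
6.65 [ 0.4302 -0.0544  0.0339] 2.47 [ 4.8e-03 -2.0e-04 -1.0e+00] [ 0.1 -0.6 -0.4] 0.04897563303590067
held yaw 1.55 y@x 487.4 -52.9 w 48.5 xr [414.4 533. ] z 37.4
blue yaw -1.01 y@x 559.4 -56.5 w 48.2 xr [527.5 580.9] z 12.6
482.4 -53.07 -55.15
532.4 -51.71 -56.03
600 -49.88 -57.22
```

Run:
```python
from h import *
import pickle
a,b=pickle.load(open('0.pkl','rb')); P=world(a); hsv=cv2.cvtColor(a['color'],cv2.COLOR_RGB2HSV)
near=abs(P[...,1]+.055)<.055
bl=(cv2.inRange(hsv,(105,120,30),(120,255,255))>0)&near
line(P,bl,518,585,'blue top')
arm=(abs(P[...,2]-.045)<.003)&(abs(P[...,1]+.055)<.03); line(P,arm,625,680,'arm top')
o=(cv2.inRange(hsv,(2,150,60),(16,255,255))>0)&(abs(P[...,2]-.022)<.006)
for x in range(580,630,6):
    q=P[o]*1000; q=q[abs(q[:,0]-x)<3]; l=q[(q[:,1]>-52)&(q[:,1]<0),1]; r=q[(q[:,1]<-57)&(q[:,1]>-110),1]
    if len(l) and len(r): print(x,l.min().round(1),r.max().round(1),((l.min()+r.max())/2).round(1))
body=(P[...,0]>.70)&(P[...,0]<.85)&(abs(P[...,1]+.06)<.15)&(P[...,2]>.03)
c=a['color']; 
c=cam('wrist'); save(c,'w4.png',(180,0,500,240),2.4)
```

```text
blue top yaw 1.59 y@x 551.0 -54.1 w 46.3 xr [512.6 626.6] z 11.5
arm top yaw 1.4 y@x 652.0 -50.9 w 24.3 xr [586.4 866.4] z 45.1
580 -20.2 -85.1 -52.6
586 -22.2 -83.2 -52.7
592 -25.0 -81.6 -53.3
598 -25.2 -81.3 -53.2
604 -23.1 -80.0 -51.5
610 -23.2 -80.1 -51.6
616 -23.6 -80.5 -52.1
622 -23.6 -80.5 -52.1
628 -23.9 -79.3 -51.6
```

View pics/w4.png

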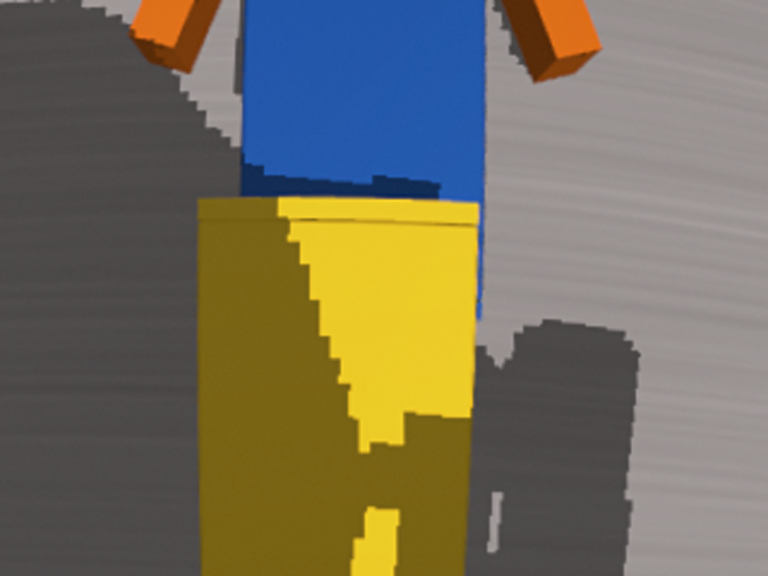

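Emit:
{"op": "play_rows", "data": {
  "deltas": [
    {"dx": 0,"dy": -0.35,"dz": -1.0,"ax": 0,"ay": 0,"az": -0.12},
    {"dx": 0,"dy": 0,"dz": 0,"ax": 0,"ay": 0,"az": 0},
    {"dx": 0,"dy": 0,"dz": 0,"ax": 0,"ay": 0,"az": 0}
  ]
}}

```text
t: 7.12
tcp_pos: [0.431, -0.058, 0.0247]
orientation: [-3.141, -0.046, -0.013]
wrist_force: [0.5, -0.2, -0.7]
width: 0.0491
```

Run:
```python
from h import *
rel(.027)
```

```text
7.125 [ 0.431  -0.058   0.0247] 1.67 [ 8.4e-03  7.0e-04 -1.0e+00] [ 0.5 -0.2 -0.7] 0.0490925764592853
held yaw 0.73 y@x 488.3 -57.4 w 48.5 xr [415.2 533.8] z 28.4
blue yaw -5.41 y@x 559.3 -57.1 w 48.3 xr [536.9 578. ] z 12.6
483.3 -57.47 -49.92
533.3 -56.83 -54.65
600 -55.98 -60.96
```

Emit:
{"op": "play_rows", "data": {
  "deltas": [
    {"dx": 0,"dy": 0,"dz": -0.5,"ax": 0,"ay": 0.03,"az": 0},
    {"dx": 1,"dy": 0.03,"dz": 0,"ax": 0,"ay": 0,"az": 0},
    {"dx": 1,"dy": 0.03,"dz": 0,"ax": 0,"ay": 0,"az": 0},
    {"dx": 1,"dy": 0.03,"dz": 0,"ax": 0,"ay": 0,"az": 0},
    {"dx": 1,"dy": 0.03,"dz": 0,"ax": 0,"ay": 0,"az": 0},
    {"dx": 0,"dy": 0,"dz": 0,"ax": 0,"ay": 0,"az": 0},
    {"dx": 0,"dy": 0,"dz": 0,"ax": 0,"ay": 0,"az": 0}
  ]
}}

```text
t: 8.05
tcp_pos: [0.4749, -0.0566, 0.0194]
orientation: [-3.141, -0.046, -0.009]
wrist_force: [-1.2, -0.4, -0.9]
width: 0.0489
```

Run:
```python
from h import *
c,P=rel(.021); save(c,'w5.png',(180,0,500,240),2.4)
```

```text
8.05 [ 0.4749 -0.0566  0.0194] 1.67 [ 6.e-03  8.e-04 -1.e+00] [-1.2 -0.4 -0.9] 0.04889646352922194
held yaw 0.73 y@x 532.2 -56.0 w 48.5 xr [459.2 577.8] z 22.9
blue yaw 1.26 y@x 590.2 -55.3 w 48.8 xr [579.6 618.8] z 12.6
527.2 -56.09 -56.66
577.2 -55.45 -55.56
600 -55.15 -55.06
wall 588 -28.1 -82.9 mid -55.5
wall 592 -28.1 -82.4 mid -55.2
wall 600 -27.7 -82.1 mid -54.9
wall 606 -27.6 -82.1 mid -54.8
```

View pics/w5.png

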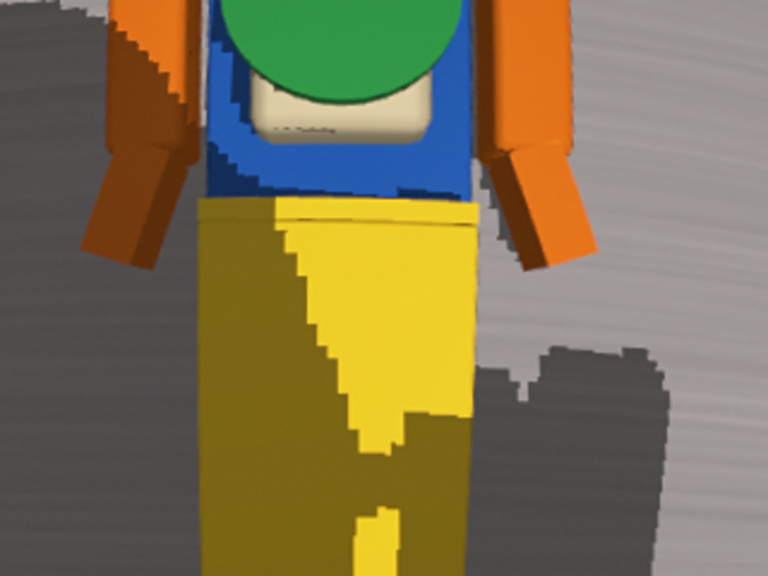

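Emit:
{"op": "play_rows", "data": {
  "deltas": [
    {"dx": 1,"dy": 0.02,"dz": -0.2,"ax": 0,"ay": 0,"az": 0},
    {"dx": 1,"dy": 0.02,"dz": -0.1,"ax": 0,"ay": 0,"az": 0},
    {"dx": 1,"dy": 0.02,"dz": 0,"ax": 0,"ay": 0,"az": 0},
    {"dx": 1,"dy": 0.02,"dz": 0,"ax": 0,"ay": 0,"az": 0},
    {"dx": 0.5,"dy": 0.01,"dz": 0,"ax": 0,"ay": 0,"az": 0},
    {"dx": 0,"dy": 0,"dz": 0,"ax": 0,"ay": 0,"az": 0},
    {"dx": 0,"dy": 0,"dz": 0,"ax": 0,"ay": 0,"az": 0}
  ]
}}

```text
t: 8.98
tcp_pos: [0.523, -0.0557, 0.016]
orientation: [-3.141, -0.046, -0.009]
wrist_force: [-0.1, -0.5, -1.6]
width: 0.0492
```

Run:
```python
from h import *
c,P=rel(.02)
```

```text
8.975 [ 0.523  -0.0557  0.016 ] 1.68 [ 5.9e-03  7.0e-04 -1.0e+00] [-0.1 -0.5 -1.6] 0.04921468582570619
held yaw 0.73 y@x 579.2 -55.1 w 48.7 xr [506.9 625.2] z 19.6
wall 588 -27.7 -82.9 mid -55.3
wall 592 -28.0 -82.5 mid -55.3
wall 600 -27.8 -82.4 mid -55.1
wall 606 -27.4 -82.0 mid -54.7
```

Emit:
{"op": "play_rows", "data": {
  "deltas": [
    {"dx": 0.45,"dy": 0.01,"dz": -0.08,"ax": 0,"ay": 0,"az": 0},
    {"dx": 0,"dy": 0,"dz": 0,"ax": 0,"ay": 0,"az": 0},
    {"dx": 0.1,"dy": 0,"dz": 0,"ax": 0,"ay": 0,"az": 0},
    {"dx": 0,"dy": 0,"dz": 0,"ax": 0,"ay": 0,"az": 0}
  ]
}}

```text
t: 9.52
tcp_pos: [0.5284, -0.0556, 0.0154]
orientation: [-3.141, -0.046, -0.009]
wrist_force: [0.4, 0.2, -0.2]
width: 0.0491
```

Run:
```python
from h import *
c,P=rel(.018)
```

```text
9.525 [ 0.5284 -0.0556  0.0154] 1.69 [ 5.8e-03  7.0e-04 -1.0e+00] [ 0.4  0.2 -0.2] 0.04907055764454034
held yaw 0.76 y@x 585.0 -55.0 w 48.9 xr [512.3 631. ] z 19.0
wall 588 -27.9 -83.1 mid -55.5
wall 592 -27.8 -82.4 mid -55.1
wall 600 -27.8 -82.2 mid -55.0
wall 606 -27.6 -82.1 mid -54.9
```

Emit:
{"op": "play_rows", "data": {
  "deltas": [
    {"dx": 0,"dy": 0,"dz": 0,"ax": 0,"ay": 0,"az": 0},
    {"dx": 0,"dy": 0,"dz": 0,"ax": 0,"ay": 0,"az": 0},
    {"dx": 0,"dy": 0,"dz": 0,"ax": 0,"ay": 0,"az": 0},
    {"dx": 0,"dy": 0,"dz": 0,"ax": 0,"ay": 0,"az": 0},
    {"dx": -0.5,"dy": 0,"dz": 3,"ax": 0,"ay": 0,"az": 0},
    {"dx": -3,"dy": 0,"dz": 4,"ax": 0,"ay": 0,"az": 0},
    {"dx": -3,"dy": 0,"dz": 3,"ax": 0,"ay": 0,"az": 0},
    {"dx": 0,"dy": 0,"dz": 0,"ax": 0,"ay": 0,"az": 0}
  ],
  "gripper": 8.7
}}

```text
t: 10.58
tcp_pos: [0.4621, -0.0557, 0.1179]
orientation: [-3.141, -0.047, -0.01]
wrist_force: [-0.8, -0.2, 0.5]
width: 0.0869
```

```bash
cat >> h.py <<'E'
def stack(c,z):
    P=world(c); hsv=cv2.cvtColor(c['color'],cv2.COLOR_RGB2HSV); near=(abs(P[...,1]+.055)<.045)
    y=(cv2.inRange(hsv,(18,120,30),(32,255,255))>0)&near&(abs(P[...,2]-z)<.006); line(P,y,516,580,'stack')
    b=(cv2.inRange(hsv,(105,120,20),(120,255,255))>0)&near; Q=P[b]
    if len(Q): print('blue x',np.nanpercentile(Q[:,0],[1,99]),len(Q))
E
python3 - <<'E'
from h import *
c=cam('wrist'); s=c['s']; print(s['t'],s['tcp_pos'],yaw(s)); stack(c,.0185); stack(cam('top'),.0185); save(c,'w6.png',(180,0,640,345),1.7)
allr(c)
E
```

```text
10.575 [ 0.46210857 -0.05566017  0.11785883] (np.float64(1.706770156530223), array([ 6.28691939e-03,  5.02031463e-04, -9.99980111e-01]))
stack yaw 0.77 y@x 547.0 -55.6 w 48.9 xr [511.7 630.6] z 18.6
stack yaw -63.56 y@x 574.0 -45.1 w 30.7 xr [568.9 631.6] z 17.5
yellow
  px [322.  81.] n 4333 z 18.6 ctr [591.9 -55. ] size [82.8 49.8] ang 0.7
  px [515. 117.] n 7350 z 6.7 ctr [ 568.4 -212.9] size [120.1  51.4] ang 1.5
  px [620. 132.] n 4076 z 6.7 ctr [ 575.3 -342.3] size [120.8  58.9] ang 8.3
  px [315. 157.] n 1493 z 18.5 ctr [525.6 -53.3] size [28.8 28.5] ang 1.5
blue
orange
  px [288.   4.] n 152 z 22.6 ctr [635.3 -30.7] size [ 7.1 11.2] ang 1.7
  px [372.  47.] n 1730 z 22.5 ctr [606.1 -91. ] size [74.6 23.3] ang 16.4
  px [272.  34.] n 962 z 22.5 ctr [609.4 -19.8] size [44.3 14.2] ang 2.0
green
  px [322.  32.] n 2365 z 49.6 ctr [607.4 -54.7] size [35.2 34.4] ang 0.5
```

View pics/w6.png

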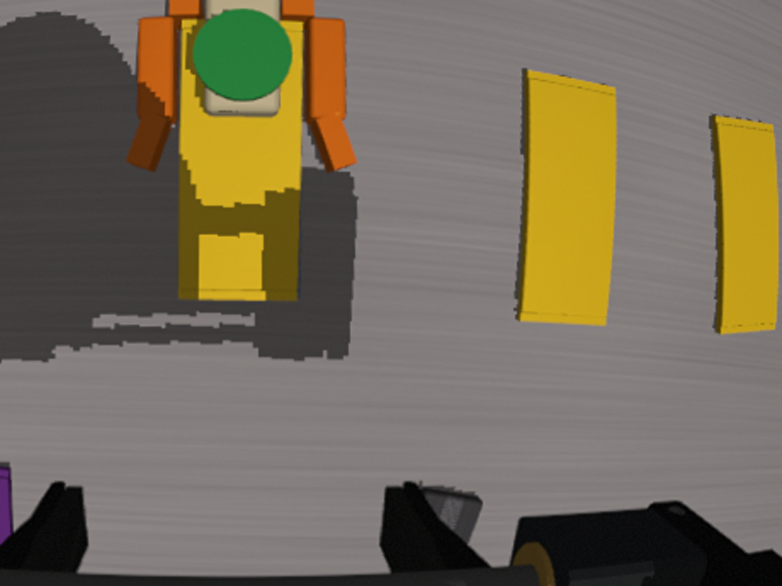

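Eighth picture: the first thin shim lies flush in the shoe (240,160) and covers the blue one. The next thin shim is at (568,195). Going to it.

Emit:
{"op": "play_rows", "data": {
  "deltas": [
    {"dx": 1.5,"dy": -4,"dz": 0,"ax": 0,"ay": 0,"az": 0},
    {"dx": 1.5,"dy": -4,"dz": 0,"ax": 0,"ay": 0,"az": 0},
    {"dx": 1.5,"dy": -4,"dz": -1,"ax": 0,"ay": 0,"az": 0},
    {"dx": 1.2,"dy": -3.2,"dz": -3,"ax": 0,"ay": 0.05,"az": 0},
    {"dx": 0,"dy": 0,"dz": -3,"ax": 0,"ay": 0,"az": 0},
    {"dx": 0,"dy": 0,"dz": -1,"ax": 0,"ay": 0,"az": 0},
    {"dx": 0,"dy": 0,"dz": 0,"ax": 0,"ay": 0,"az": 0},
    {"dx": 0,"dy": 0,"dz": 0,"ax": 0,"ay": 0,"az": 0}
  ]
}}

```text
t: 11.68
tcp_pos: [0.5244, -0.2131, 0.025]
orientation: [3.141, 0.051, -0.018]
wrist_force: [0.5, 1.2, 0.5]
width: 0.087
```

Run:
```python
from h import *
c=cam('wrist'); s=c['s']; print(s['t'],s['tcp_pos'],yaw(s)); P=world(c)
hsv=cv2.cvtColor(c['color'],cv2.COLOR_RGB2HSV)
y=(cv2.inRange(hsv,(18,120,30),(32,255,255))>0)&(abs(P[...,2]-.006)<.005)&(abs(P[...,1]+.212)<.05); line(P,y,545,620,'B')
```

```text
11.675 [ 0.52443827 -0.21309057  0.02495221] (np.float64(1.867579720172037), array([-1.13711287e-02, -4.53480028e-04, -9.99935244e-01]))
B yaw 1.67 y@x 582.0 -212.5 w 48.6 xr [509.3 627.9] z 6.6
```

Emit:
{"op": "play_rows", "data": {
  "deltas": [
    {"dx": 0,"dy": -0.1,"dz": -1.4,"ax": 0,"ay": -0.1,"az": 0},
    {"dx": 0,"dy": 0,"dz": -0.6,"ax": 0,"ay": 0,"az": 0},
    {"dx": 0,"dy": 0,"dz": 0,"ax": 0,"ay": 0,"az": 0},
    {"dx": 0,"dy": 0,"dz": 0,"ax": 0,"ay": 0,"az": 0}
  ]
}}

```text
t: 12.22
tcp_pos: [0.5276, -0.2134, 0.0091]
orientation: [3.139, 0.056, 0.013]
wrist_force: [-0.0, 0.4, 0.0]
width: 0.0866
```

Run:
```python
from h import *
s=sensors.observe(); print(s['t'],s['tcp_pos'],yaw(s),s['wrist_force'])
```

```text
12.225 [ 0.52763435 -0.21340219  0.00909581] (np.float64(2.0316647323908077), array([ 0.00800416, -0.00191087, -0.99996614])) [-0.02669437  0.39162558  0.01070494]
```

Emit:
{"op": "play_rows", "data": {
  "deltas": [
    {"dx": -0.2,"dy": 0,"dz": -0.6,"ax": 0.02,"ay": 0.06,"az": 0},
    {"dx": 0,"dy": 0,"dz": 0,"ax": 0,"ay": 0,"az": 0},
    {"dx": 0,"dy": 0,"dz": 0,"ax": 0,"ay": 0,"az": 0}
  ]
}}

```text
t: 12.6
tcp_pos: [0.526, -0.2134, 0.0035]
orientation: [-3.141, -0.056, -0.004]
wrist_force: [-0.4, -0.4, 0.1]
width: 0.0869
```

Run:
```python
from h import *
s=sensors.observe(); print(s['t'],s['tcp_pos'],yaw(s),s['wrist_force'])
```

```text
12.6 [ 0.52604888 -0.21344359  0.00345185] (np.float64(2.037926974690035), array([ 2.64606826e-03,  1.18372966e-04, -9.99996492e-01])) [-0.40803521 -0.37489454  0.12543761]
```

Emit:
{"op": "play_rows", "data": {
  "deltas": [
    {"dx": 0,"dy": 0,"dz": -0.08,"ax": 0,"ay": 0,"az": 0},
    {"dx": 0,"dy": 0,"dz": 0,"ax": 0,"ay": 0,"az": 0}
  ]
}}

```text
t: 12.85
tcp_pos: [0.526, -0.2135, 0.0026]
orientation: [-3.141, -0.056, -0.004]
wrist_force: [-0.9, -0.5, 0.4]
width: 0.087
```

Emit:
{"op": "play_rows", "data": {
  "deltas": [
    {"dx": 0,"dy": 0,"dz": 0,"ax": 0,"ay": 0,"az": 0},
    {"dx": 0,"dy": 0,"dz": 0,"ax": 0,"ay": 0,"az": 0},
    {"dx": 0,"dy": 0,"dz": 0,"ax": 0,"ay": 0,"az": 0},
    {"dx": 0,"dy": 0,"dz": 0,"ax": 0,"ay": 0,"az": 0},
    {"dx": 0,"dy": 0,"dz": 0,"ax": 0,"ay": 0,"az": 0},
    {"dx": 0,"dy": 0,"dz": 0,"ax": 0,"ay": 0,"az": 0}
  ],
  "gripper": 4.4
}}

```text
t: 13.6
tcp_pos: [0.5261, -0.2135, 0.0027]
orientation: [-3.141, -0.056, -0.004]
wrist_force: [0.3, 0.7, -0.6]
width: 0.0489
```

Emit:
{"op": "play_rows", "data": {
  "deltas": [
    {"dx": 0,"dy": 0,"dz": 2,"ax": 0,"ay": 0,"az": 0},
    {"dx": 0,"dy": 0,"dz": 3,"ax": 0,"ay": 0,"az": 0},
    {"dx": -2.5,"dy": 3,"dz": 3,"ax": 0,"ay": 0,"az": 0},
    {"dx": -2.5,"dy": 3,"dz": 0,"ax": 0,"ay": 0,"az": 0},
    {"dx": -2.5,"dy": 3,"dz": 0,"ax": 0,"ay": 0,"az": 0},
    {"dx": -2.5,"dy": 3,"dz": 0,"ax": 0,"ay": 0,"az": 0},
    {"dx": 0,"dy": 3,"dz": -1,"ax": 0,"ay": 0,"az": 0},
    {"dx": 0,"dy": 0.3,"dz": -2,"ax": 0,"ay": 0,"az": 0},
    {"dx": 0,"dy": 0,"dz": 0,"ax": 0,"ay": 0,"az": 0},
    {"dx": 0,"dy": 0,"dz": 0,"ax": 0,"ay": 0,"az": 0}
  ]
}}

```text
t: 14.85
tcp_pos: [0.4214, -0.0565, 0.0539]
orientation: [-3.139, -0.054, -0.003]
wrist_force: [0.2, -0.4, 0.1]
width: 0.049
```

```bash
cat >> h.py <<'E'
def rel2():
    c=cam('wrist'); s=c['s']; print(s['t'],s['tcp_pos'].round(4),np.round(yaw(s)[0],2),yaw(s)[1].round(4),s['wrist_force'].round(1),s['width'])
    P=world(c); hsv=cv2.cvtColor(c['color'],cv2.COLOR_RGB2HSV); near=(abs(P[...,1]+.055)<.045)
    Y=(cv2.inRange(hsv,(18,120,30),(32,255,255))>0)&near; zt=s['tcp_pos'][2]+.0035
    h=Y&(abs(P[...,2]-zt)<.004); k=Y&(abs(P[...,2]-.0185)<.0025)
    x1=np.nanpercentile(P[h][:,0]*1000,99); ph=line(P,h,x1-85,x1-4,'held'); print('front/rear z',np.nanmedian(P[h&(P[...,0]*1000>x1-10)][:,2]),np.nanmedian(P[h&(P[...,0]*1000<x1-100)][:,2]))
    try: pb=line(P,k,x1+4,585,'stack'); print([(x,np.polyval(ph,x).round(2),np.polyval(pb,x).round(2)) for x in (540,572)])
    except Exception as e: print(e)
    o=(cv2.inRange(hsv,(2,150,40),(16,255,255))>0)&(abs(P[...,2]-.022)<.005)&(P[...,0]<.65)
    for x in (592,600,606):
        q=P[o]*1000; q=q[abs(q[:,0]-x)<2]; l=q[q[:,1]>-55,1]; r=q[q[:,1]<-55,1]
        if len(l) and len(r): print('wall',x,'mid',((l.min()+r.max())/2).round(1),'held',np.polyval(ph,x).round(1))
    return c,P
E
python3 -c "
from h import *
rel2()"
```

```text
14.85 [ 0.4214 -0.0565  0.0539] 1.96 [ 0.0021  0.0018 -1.    ] [ 0.2 -0.4  0.1] 0.049048435755708074
held yaw 1.3 y@x 477.6 -55.3 w 48.5 xr [404.6 523.1] z 57.5
front/rear z 0.056594714548836036 0.05797021230843611
stack yaw -7.31 y@x 552.6 -55.7 w 48.4 xr [528.1 576.3] z 18.6
[(540, np.float64(-53.86), np.float64(-54.11)), (572, np.float64(-53.14), np.float64(-58.22))]
```

Emit:
{"op": "play_rows", "data": {
  "deltas": [
    {"dx": 0.5,"dy": -0.13,"dz": -1.3,"ax": 0,"ay": -0.1,"az": -0.07},
    {"dx": 0,"dy": 0,"dz": -1.3,"ax": 0,"ay": 0,"az": 0},
    {"dx": 0,"dy": 0,"dz": 0,"ax": 0,"ay": 0,"az": 0},
    {"dx": 0,"dy": 0,"dz": 0,"ax": 0,"ay": 0,"az": 0}
  ]
}}

```text
t: 15.4
tcp_pos: [0.4288, -0.0589, 0.0299]
orientation: [-3.139, -0.037, -0.029]
wrist_force: [-0.1, -0.2, -1.6]
width: 0.0488
```

```bash
python3 -c "
from h import *
rel2()"
```

```text
15.4 [ 0.4288 -0.0589  0.0299] 1.35 [ 0.0185  0.0028 -0.9998] [-0.1 -0.2 -1.6] 0.04876948818241682
held yaw 0.74 y@x 485.0 -58.4 w 48.5 xr [412.  530.5] z 34.2
front/rear z 0.034138253421221405 0.033777977771321896
stack yaw -5.17 y@x 556.0 -56.3 w 48.4 xr [533.1 576. ] z 18.6
[(540, np.float64(-57.68), np.float64(-54.84)), (572, np.float64(-57.27), np.float64(-57.74))]
```

Emit:
{"op": "play_rows", "data": {
  "deltas": [
    {"dx": 1,"dy": 0.1,"dz": -0.2,"ax": -0.02,"ay": 0.03,"az": 0},
    {"dx": 1,"dy": 0.05,"dz": -0.1,"ax": 0,"ay": 0,"az": 0},
    {"dx": 1,"dy": 0.05,"dz": 0,"ax": 0,"ay": 0,"az": 0},
    {"dx": 0.8,"dy": 0.05,"dz": 0,"ax": 0,"ay": 0,"az": 0},
    {"dx": 0,"dy": 0,"dz": 0,"ax": 0,"ay": 0,"az": 0},
    {"dx": 0,"dy": 0,"dz": 0,"ax": 0,"ay": 0,"az": 0}
  ]
}}

```text
t: 16.2
tcp_pos: [0.471, -0.056, 0.0275]
orientation: [-3.14, -0.037, -0.028]
wrist_force: [-0.7, -0.0, -1.4]
width: 0.0489
```

```bash
python3 -c "
from h import *
c,P=rel2(); save(c,'w7.png',(180,0,500,240),2.4)"
```

```text
16.2 [ 0.471  -0.056   0.0275] 1.36 [ 0.0176  0.001  -0.9998] [-0.7 -0.  -1.4] 0.048864116405239494
held yaw 0.68 y@x 527.2 -55.5 w 48.4 xr [454.  572.7] z 31.8
front/rear z 0.031637236048014106 0.03144691191400306
stack yaw 0.15 y@x 580.2 -55.2 w 48.4 xr [574.9 616.8] z 18.6
[(540, np.float64(-55.3), np.float64(-55.27)), (572, np.float64(-54.92), np.float64(-55.19))]
wall 592 mid -55.3 held -54.7
wall 600 mid -55.0 held -54.6
wall 606 mid -54.8 held -54.5
```

View pics/w7.png

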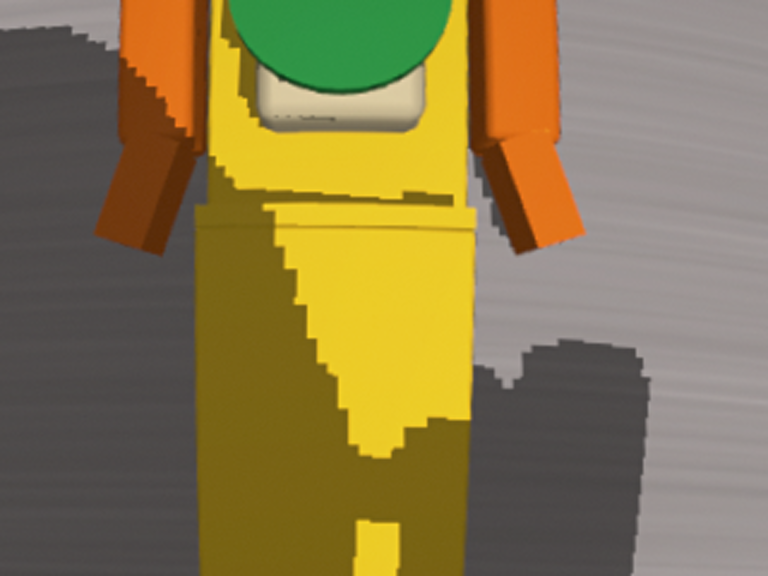

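Emit:
{"op": "play_rows", "data": {
  "deltas": [
    {"dx": 0,"dy": 0,"dz": -0.55,"ax": 0,"ay": 0,"az": 0},
    {"dx": 0,"dy": 0,"dz": 0,"ax": 0,"ay": 0,"az": 0},
    {"dx": 0,"dy": 0,"dz": 0,"ax": 0,"ay": 0,"az": 0}
  ]
}}

```text
t: 16.62
tcp_pos: [0.4702, -0.0561, 0.0216]
orientation: [-3.141, -0.037, -0.027]
wrist_force: [-0.2, 0.6, -0.2]
width: 0.0486
```

```bash
python3 -c "
from h import *
c,P=rel2()"
```

```text
16.625 [ 0.4702 -0.0561  0.0216] 1.36 [ 1.700e-02  9.000e-04 -9.999e-01] [-0.2  0.6 -0.2] 0.04861513247593488
held yaw 0.73 y@x 526.3 -55.5 w 48.4 xr [453.3 571.9] z 25.8
front/rear z 0.025696257841311704 0.0255342084680432
stack yaw -1.55 y@x 579.3 -55.2 w 48.5 xr [573.3 613.9] z 18.6
[(540, np.float64(-55.37), np.float64(-54.14)), (572, np.float64(-54.96), np.float64(-55.01))]
wall 592 mid -55.2 held -54.7
wall 600 mid -55.1 held -54.6
wall 606 mid -54.8 held -54.5
```

Emit:
{"op": "play_rows", "data": {
  "deltas": [
    {"dx": 0,"dy": 0,"dz": -0.07,"ax": 0,"ay": 0,"az": 0},
    {"dx": 0.8,"dy": 0.02,"dz": 0,"ax": 0,"ay": 0,"az": 0},
    {"dx": 0.8,"dy": 0.02,"dz": 0,"ax": 0,"ay": 0,"az": 0},
    {"dx": 0.8,"dy": 0.02,"dz": 0,"ax": 0,"ay": 0,"az": 0},
    {"dx": 0.5,"dy": 0.02,"dz": 0,"ax": 0,"ay": 0,"az": 0},
    {"dx": 0,"dy": 0,"dz": 0,"ax": 0,"ay": 0,"az": 0}
  ]
}}

```text
t: 17.42
tcp_pos: [0.5022, -0.0552, 0.021]
orientation: [-3.14, -0.038, -0.029]
wrist_force: [0.2, 0.7, -1.6]
width: 0.049
```

```bash
python3 -c "
from h import *
c,P=rel2()"
```

```text
17.425 [ 0.5022 -0.0552  0.021 ] 1.37 [ 0.0182  0.001  -0.9998] [ 0.2  0.7 -1.6] 0.04897395916609733
held yaw 0.72 y@x 555.6 -54.6 w 48.4 xr [485.3 602.3] z 25.3
front/rear z 0.025314611425025176 0.024842040565988294
expected non-empty vector for x
wall 592 mid -55.3 held -54.1
wall 600 mid -55.1 held -54.0
wall 606 mid -54.8 held -54.0
```

Emit:
{"op": "play_rows", "data": {
  "deltas": [
    {"dx": 0.6,"dy": -0.03,"dz": -0.03,"ax": 0,"ay": 0,"az": 0},
    {"dx": 0.6,"dy": 0,"dz": 0,"ax": 0,"ay": 0,"az": 0},
    {"dx": 0.6,"dy": 0.01,"dz": 0,"ax": 0,"ay": 0,"az": 0},
    {"dx": 0.4,"dy": 0.01,"dz": 0,"ax": 0,"ay": 0,"az": 0},
    {"dx": 0,"dy": 0,"dz": 0,"ax": 0,"ay": 0,"az": 0},
    {"dx": 0,"dy": 0,"dz": 0,"ax": 0,"ay": 0,"az": 0}
  ]
}}

```text
t: 18.23
tcp_pos: [0.5252, -0.0554, 0.0207]
orientation: [-3.14, -0.038, -0.028]
wrist_force: [-0.7, 0.1, 0.0]
width: 0.0493
```

```bash
python3 -c "
from h import *
c,P=rel2()"
```

```text
18.225 [ 0.5252 -0.0554  0.0207] 1.37 [ 0.0178  0.001  -0.9998] [-0.7  0.1  0. ] 0.04929854377179588
held yaw 0.7 y@x 580.4 -54.8 w 48.6 xr [508.  626.5] z 24.8
front/rear z 0.024708270814903146 0.024576697288900076
expected non-empty vector for x
wall 592 mid -55.0 held -54.6
wall 600 mid -55.1 held -54.5
wall 606 mid -54.8 held -54.5
```

Another 4 mm to go, then I'll release and back off.

Emit:
{"op": "play_rows", "data": {
  "deltas": [
    {"dx": 0.4,"dy": 0,"dz": 0,"ax": 0,"ay": 0,"az": 0},
    {"dx": 0,"dy": 0,"dz": 0,"ax": 0,"ay": 0,"az": 0},
    {"dx": 0,"dy": 0,"dz": 0,"ax": 0,"ay": 0,"az": 0}
  ]
}}

```text
t: 18.65
tcp_pos: [0.5288, -0.0554, 0.0207]
orientation: [-3.141, -0.037, -0.027]
wrist_force: [-0.7, 0.1, 0.3]
width: 0.0492
```

Emit:
{"op": "play_rows", "data": {
  "deltas": [
    {"dx": 0,"dy": 0,"dz": 0,"ax": 0,"ay": 0,"az": 0},
    {"dx": 0,"dy": 0,"dz": 0,"ax": 0,"ay": 0,"az": 0},
    {"dx": 0,"dy": 0,"dz": 0,"ax": 0,"ay": 0,"az": 0},
    {"dx": 0,"dy": 0,"dz": 0,"ax": 0,"ay": 0,"az": 0},
    {"dx": -0.5,"dy": 0,"dz": 3,"ax": 0,"ay": 0,"az": 0},
    {"dx": -3,"dy": 0,"dz": 4,"ax": 0,"ay": 0.17,"az": 0},
    {"dx": -3,"dy": 0,"dz": 3,"ax": 0,"ay": 0,"az": 0},
    {"dx": 0,"dy": 0,"dz": 0,"ax": 0,"ay": 0,"az": 0}
  ],
  "gripper": 8.7
}}

```text
t: 19.65
tcp_pos: [0.4626, -0.0554, 0.123]
orientation: [-3.141, -0.038, 0.001]
wrist_force: [0.7, -0.2, -0.4]
width: 0.0866
```

Run:
```python
from h import *
c=cam('wrist'); s=c['s']; print(s['t'],s['tcp_pos'],yaw(s)); stack(c,.0245); save(c,'w8.png',(180,0,640,345),1.7)
allr(c)
```

```text
19.65 [ 0.46260399 -0.05543336  0.12303938] (np.float64(1.3891157286606535), array([-8.69065203e-04,  7.08739639e-04, -9.99999371e-01]))
stack yaw 0.59 y@x 547.0 -55.4 w 48.9 xr [511.5 629.9] z 24.6
yellow
  px [321.  79.] n 4372 z 24.6 ctr [591.7 -55. ] size [81.2 49.6] ang 1.4
  px [617. 130.] n 4050 z 6.8 ctr [ 573.9 -339.9] size [122.5  56. ] ang 10.7
  px [315. 156.] n 1667 z 24.5 ctr [525.9 -52.9] size [29.  30.3] ang 89.2
blue
orange
  px [275.  30.] n 1063 z 22.5 ctr [615.4 -21.5] size [22.3 52.7] ang 79.1
  px [370.  47.] n 1726 z 22.5 ctr [606.5 -90.7] size [76.2 23.5] ang 15.9
green
  px [321.  33.] n 2286 z 49.6 ctr [607.5 -54.5] size [34.7 34.9] ang 66.7
```

View pics/w8.png

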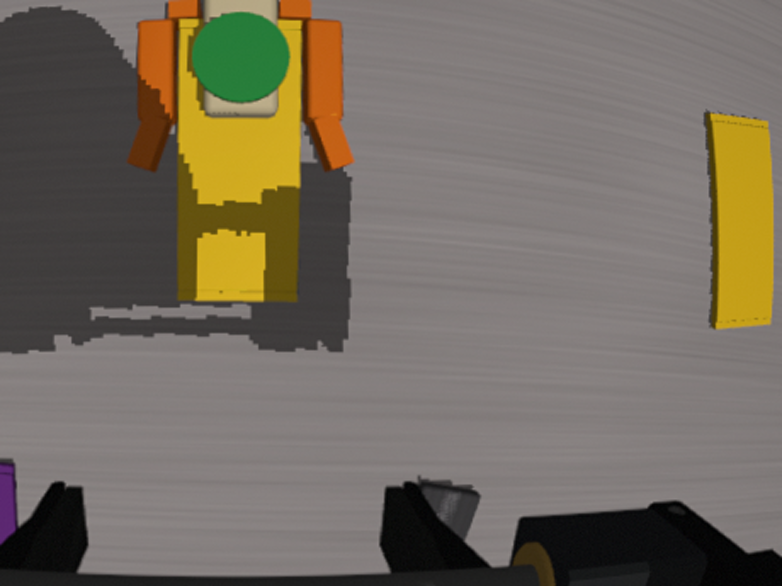

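Tenth picture: three shims are flush in the shoe (240,160), top at 24.6 mm by camera. The third yellow shim is untouched (740,220). Next is the press, with the fingers closed.

Emit:
{"op": "play_rows", "data": {
  "deltas": [
    {"dx": 3,"dy": 0,"dz": 0,"ax": 0,"ay": 0,"az": 0},
    {"dx": 3,"dy": 0,"dz": 0,"ax": 0,"ay": 0,"az": 0},
    {"dx": 3,"dy": 0,"dz": 0,"ax": 0,"ay": 0,"az": 0},
    {"dx": 3,"dy": 0.05,"dz": 0,"ax": 0,"ay": 0,"az": 0},
    {"dx": 2,"dy": 0.05,"dz": -2,"ax": 0,"ay": 0,"az": 0},
    {"dx": 0,"dy": 0,"dz": -2,"ax": 0,"ay": 0,"az": 0},
    {"dx": 0,"dy": 0,"dz": -1,"ax": 0,"ay": 0,"az": 0},
    {"dx": 0,"dy": 0,"dz": 0,"ax": 0,"ay": 0,"az": 0},
    {"dx": 0,"dy": 0,"dz": 0,"ax": 0,"ay": 0,"az": 0}
  ],
  "gripper": 0
}}

```text
t: 20.82
tcp_pos: [0.6095, -0.0551, 0.0594]
orientation: [3.14, 0.037, -0.022]
wrist_force: [0.1, 0.2, -0.1]
width: 0.0055
```

Emit:
{"op": "play_rows", "data": {
  "deltas": [
    {"dx": -0.1,"dy": 0,"dz": -0.7,"ax": 0,"ay": 0,"az": 0},
    {"dx": 0,"dy": 0,"dz": 0,"ax": 0,"ay": 0,"az": 0},
    {"dx": 0,"dy": 0,"dz": -0.1,"ax": 0,"ay": 0,"az": 0},
    {"dx": 0,"dy": 0,"dz": 0,"ax": 0,"ay": 0,"az": 0}
  ]
}}

```text
t: 21.32
tcp_pos: [0.6092, -0.0549, 0.0531]
orientation: [3.14, 0.038, -0.016]
wrist_force: [0.1, -0.1, 0.5]
width: 0.0004
```

Emit:
{"op": "play_rows", "data": {
  "deltas": [
    {"dx": 0,"dy": 0,"dz": -0.3,"ax": 0,"ay": 0,"az": 0},
    {"dx": 0,"dy": 0,"dz": 0,"ax": 0,"ay": 0,"az": 0},
    {"dx": 0,"dy": 0,"dz": -0.1,"ax": 0,"ay": 0,"az": 0},
    {"dx": 0,"dy": 0,"dz": 0,"ax": 0,"ay": 0,"az": 0}
  ]
}}

```text
t: 21.82
tcp_pos: [0.6096, -0.0548, 0.0496]
orientation: [3.14, 0.038, -0.014]
wrist_force: [-0.0, -0.6, 0.3]
width: 0.0008
```

Emit:
{"op": "play_rows", "data": {
  "deltas": [
    {"dx": 0,"dy": 0,"dz": -0.1,"ax": 0,"ay": 0,"az": 0},
    {"dx": 0,"dy": 0,"dz": -0.1,"ax": 0,"ay": 0,"az": 0},
    {"dx": 0,"dy": 0,"dz": 0,"ax": 0,"ay": 0,"az": 0}
  ]
}}

```text
t: 22.2
tcp_pos: [0.6093, -0.0548, 0.0485]
orientation: [3.14, 0.039, -0.015]
wrist_force: [-0.9, 0.2, 4.4]
width: 0.0006
```

Emit:
{"op": "play_rows", "data": {
  "deltas": [
    {"dx": 0,"dy": 0,"dz": -0.15,"ax": 0,"ay": 0,"az": 0},
    {"dx": 0,"dy": 0,"dz": 0,"ax": 0,"ay": 0,"az": 0}
  ]
}}

```text
t: 22.45
tcp_pos: [0.6092, -0.0549, 0.0484]
orientation: [3.139, 0.04, -0.014]
wrist_force: [-0.7, 0.7, 4.0]
width: 0.0005
```

Emit:
{"op": "play_rows", "data": {
  "deltas": [
    {"dx": 0,"dy": 0,"dz": -0.25,"ax": 0,"ay": 0,"az": 0},
    {"dx": 0,"dy": 0,"dz": -0.25,"ax": 0,"ay": 0,"az": 0}
  ]
}}

```text
t: 22.7
tcp_pos: [0.6091, -0.0549, 0.0479]
orientation: [3.138, 0.043, -0.015]
wrist_force: [-7.0, 1.0, 17.4]
width: 0.0001
```

Emit:
{"op": "play_rows", "data": {
  "deltas": [
    {"dx": 0,"dy": 0,"dz": -0.12,"ax": 0,"ay": 0,"az": 0},
    {"dx": 0,"dy": 0,"dz": -0.12,"ax": 0,"ay": 0,"az": 0}
  ]
}}

```text
t: 22.95
tcp_pos: [0.6092, -0.0549, 0.0481]
orientation: [3.138, 0.044, -0.013]
wrist_force: [-3.5, 1.2, 8.2]
width: 0.0002
```

Emit:
{"op": "play_rows", "data": {
  "deltas": [
    {"dx": 0,"dy": 0,"dz": 1,"ax": 0,"ay": 0,"az": 0},
    {"dx": 0,"dy": 0,"dz": 4,"ax": 0,"ay": 0,"az": 0},
    {"dx": -4,"dy": 0,"dz": 4,"ax": 0,"ay": 0,"az": 0},
    {"dx": -5,"dy": 0,"dz": 0,"ax": 0,"ay": 0,"az": 0},
    {"dx": -5,"dy": 0,"dz": 0,"ax": 0,"ay": 0,"az": 0},
    {"dx": 0,"dy": 0,"dz": 0,"ax": 0,"ay": 0,"az": 0},
    {"dx": 0,"dy": 0,"dz": 0,"ax": 0,"ay": 0,"az": 0},
    {"dx": 0,"dy": 0,"dz": 0,"ax": 0,"ay": 0,"az": 0}
  ]
}}

```text
t: 23.95
tcp_pos: [0.4689, -0.0547, 0.1396]
orientation: [3.139, 0.042, -0.004]
wrist_force: [1.1, 0.1, 0.3]
width: 0.0011
```

Run:
```python
from h import *
c=cam('wrist'); s=c['s']; print(s['t'],s['tcp_pos'],yaw(s),s['wrist_force']); stack(c,.0245); save(c,'w9.png',(180,0,500,240),2.4)
allr(c)
```

```text
23.95 [ 0.46888887 -0.05470729  0.13955513] (np.float64(1.550958698048743), array([-0.00220188, -0.00243259, -0.99999462])) [1.12544779 0.05136029 0.27716365]
stack yaw 0.76 y@x 547.0 -55.4 w 48.8 xr [511.6 629.7] z 24.6
yellow
  px [323.  81.] n 2944 z 24.6 ctr [596.9 -54.9] size [68.5 49.8] ang 0.9
  px [606. 135.] n 3877 z 6.7 ctr [ 574.7 -341.6] size [122.1  57.5] ang 8.9
  px [329. 147.] n 1545 z 24.6 ctr [537.  -62.8] size [24.5 36.3] ang 89.5
blue
orange
  px [279.  42.] n 909 z 22.4 ctr [615.4 -21.6] size [22.8 53.7] ang 78.6
  px [352.  19.] n 169 z 22.6 ctr [636.8 -76.7] size [ 8. 12.] ang 0.4
  px [369.  59.] n 1237 z 22.5 ctr [604.3 -89.9] size [55.9 15.4] ang 4.6
green
  px [322.  48.] n 2023 z 49.6 ctr [607.2 -54.5] size [34.1 34.5] ang 89.7
```

View pics/w9.png

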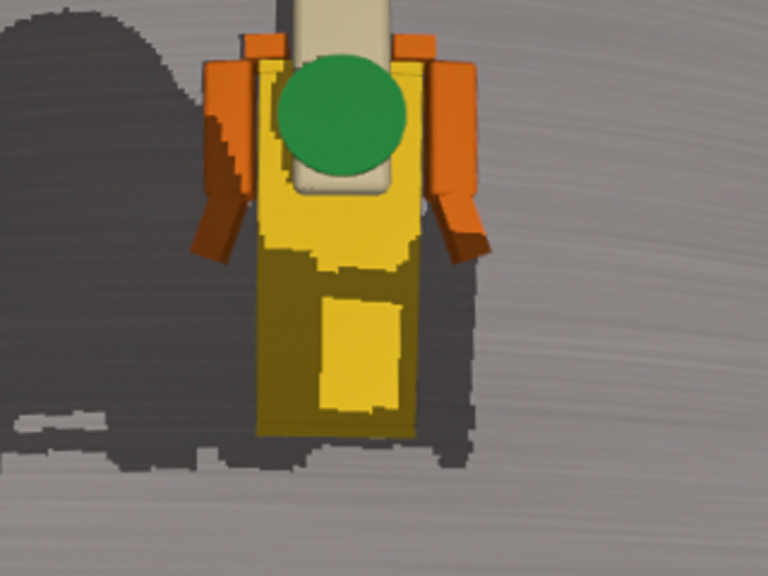

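```bash
python3 -c "
from h import *
print(order.hand_in())"
```

```text
the job is handed in; nothing more can be done
None
```

The shoe now holds the thick shim and two thin ones, and the balance stayed firm when I pressed the green pad. I then let go, backed off and handed in at about 24 s; no verdict was given.

**Shims:** I slid the two nearest yellow shims in on top of the blue one. The last wrist view shows the stack flush with the back stop. Its rear end is at x ≈ 512 mm, where the thick shim's rear was at the start. It is centred between the walls to about 0.5 mm, and its top reads 24.6 mm. The camera reads about 0.6 mm high, so that fits the 24 mm fill.

**Press test:** The force on the pad was about 4 N, then 17 N for a moment, then 8 N. The 17 N peak is slightly over the 5–15 N range. The fingertips went down only about 1 mm, which is about 0.01 rad by geometry; I did not measure the joint. After release the pad was back at its starting height.

**Disagreements:** The top and wrist cameras differed by about 2 mm across the shoe, so I aligned each shim in the wrist view against the shoe walls.

**Not checked:** The lower two shims are hidden under the top one. I saw nothing sticking out behind it. I did not re-measure the bottle, weight, marker and clamp at the end, but the arm did not go near them.

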